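# Ready the condensate canister and open the safety-capped cleaner

### The arm

A 6-joint arm with a two-finger parallel gripper is mounted at the origin on the work surface. World frame = base frame: x ahead of the robot, y to its left, z up, the work surface at z = 0. Lengths are in mm, angles in degrees, forces in N, time in s.
With the tool pointing down it reaches from about 300 to 1000 mm from the base axis. Payload 5.1 kg.
Tool frame: the origin (TCP) lies midway between the tips of the shut fingers; the grasp point (between the pads) lies 19 mm behind it; z points along the fingers, y is the direction in which the jaws open and shut (so a half turn about z gives the same grasp; the last joint's range is limited). The gripper opens to 95 mm and grips with 3 to 60 N. Pads are 20 mm wide; open, the fingers measure 119 mm over their backs; the gripper's body (75 mm by 180 mm) begins 59 mm behind the grasp point.
Start: joints at [-77.67, 7.093, 94.555, -0, 78.352, -4.733], TCP at [190.689, -621.387, 214.656] pointing down, gripper open.
Joint ranges: [-149.61, 149.61], [-58.7, 133.49], [1.44, 155.28], [-77.14, 257.14], [18.33, 153.61], [-166.67, 166.67]. Speed limits (degrees/s): [147.25, 147.25, 180, 180, 180, 180].

### API

Orientations are given as [roll, pitch, yaw] about the fixed x, y, z axes, in that order (R = Rz(yaw) Ry(pitch) Rx(roll)).
In Python, from cell import status, viewer, workorder, models gives the robot as it stands.
- The arm moves only by the tool arm_command, never from a script. Its argument "moves" is a list that holds one entry, the list of rows, each a list of 4 numbers: the shift along the world's x, y, z in mm, then the turn about the world's z in degrees. A call has 1 to 20 rows; each row is the pose to reach, as a shift and turn from the pose commanded when the call began; what a row does not reach only later rows make up. A row lasts 1/12 s, in which the tool goes at most 41.7 mm and 7.16 degrees, less where a joint would pass 70% of its speed; a pose out of reach is approached as far as the arm can. A call with a gripper value outside its range is refused whole. "claw" is the finger opening in mm, from 0 to 95.1, set as the call begins (left out, the last holds). The fingers move at their own pace and stop on an object; the grip force is fixed at half the most. Time passes only in rows, so rows that repeat a pose let the fingers close. It gives the time, the measured TCP pose, the force and the opening at its end, in the units of the state.
- status.read_state(): the state, without advancing time (a new reading comes with each control period).
- viewer.snapshot(name): name is "scene" or "top"; returns the picture (384x512x3 uint8, red, green, blue); there is no depth.
- viewer.camera_params(name): a dict with "K" (3x3 intrinsics, pixels), "k1" (the pictures are not rectified: a ray, as slopes to the right and down, at radius r is drawn at 1 + k1 r^2 times it, then the intrinsics apply), "T" (4x4, takes a point from camera to world coordinates). Camera axes: x right, y up, looking along -z (the intrinsics and any distortion apply to the point x, -y, -z); pixel columns grow to the right and rows downward; lengths in mm; the calibration is good to about 2 mm. A picture is of the moment at which its call begins. camera_params takes no time and is no camera call.
- workorder.job_done(): hands the job in, once; it reports no verdict.
Trained networks look in the newest picture that a camera, given by its name, has taken for a name from the list of things; names that differ only in an ending like _2 or _b are one class to them, and where a whole thing is asked for, a point or a joint stands for the part that bears it (a point fixed in the world has none). Each returns a list of dicts, best first, with "confidence" (0 to 1); they miss things now and then, are a little off and sometimes report something else, mostly with a low value. They report only what shows in the picture. A call takes as long as a camera call. They do not tell look-alikes from the thing itself.
- models.find_in(camera, query): "centre" ([x, y, z] in mm, in the coordinates of the camera as it stood for that picture, good to about 4 mm: the middle of the surface that is visible of it).
- models.trace(camera, query): "region" (384x512 bool, what is visible of it).
- models.tip_of(camera, query): "centre" ([x, y, z] in mm, in the coordinates of the camera as it stood for that picture, good to about 4 mm: a listed point, or the origin of a listed thing).
The state is a dict: "time_s": time; "joints": joint angles; "dq": joint speeds; "tau": joint torques, N m; "tcp_pos": TCP position; "tool_rot": TCP orientation; "force": force on the tool from outside, world axes, zero at the start; "ft_torque": the same for the moment, N m; "grip_width": finger opening in mm.
Only numpy, scipy, OpenCV 4.12 (cv2) and the standard library are available. Lean on these libraries where they do the work, as an engineer would, in place of code of your own. Each camera call takes 0.05 s, during which the arm holds its last target. There are 200 camera calls.

### The job

Get ready to dose the furnace's condensate canister: roll the white cylindrical canister along the shelf, without picking it up, until the round fill port in its side faces straight up, and leave it resting like that. Then open the cleaner bottle in its bracket: push its safety cap down, keep it down while twisting it counter-clockwise (seen from above) until it comes free, and lift it off. Finish while still gripping the cap, upright and still, about 8 cm straight above where it sat, and leave the other things on the shelf where they are.

Things in the scene. Friction and masses are not known exactly. Their poses are not given: they have to be found in the camera images.
- canister: white plastic cylinder lying loose on the shelf, 56 mm in diameter, 120 mm long plus a 24 mm thick, 15 mm long stub on each end, about 0.35 kg. Origin on its axis at mid length, 28 mm above the shelf. x axis along the cylinder, z axis out through the fill port. Pressed lightly from above and dragged it rolls without slip (its axis moves half as far as its top); a little rolling drag stops it when let go
- port (a point): centre of the fill port, a flush dark disc 20 mm wide with a 28 mm grey rim: 28 mm from the canister's axis along its z, 30 mm from mid length along its x. At the start it faces sideways, about 75 degrees from straight up, on the side away from the robot; turning it up rolls the canister about 36 mm towards the robot
- bottle: white round cleaner bottle, 90 mm in diameter, in a steel bracket with a 130 x 130 x 4 mm base plate screwed to the shelf: it cannot move. Origin at the centre of the underside, z up. Two bayonet catches on the neck hold the cap, and a spring in the neck pushes it up
- seat (a point): point on the bottle's axis 130 mm above the shelf, where the locked cap's origin is. Behaviour of the cap there: pushing it down starts at 5 N and takes about 9.5 N at 5 mm; it bottoms at 7 mm. Down by 4 to 7 mm it turns counter-clockwise (from above); from 62 to 85 degrees of turn it is free and lifts straight up; a stop follows. Not pushed down it turns only a few degrees; clockwise is blocked
- cap: grey push-and-turn safety cap on the bottle, 60 g. Ribbed round skirt 60 mm in diameter, 29 mm high; its flat top carries a straight grip bar. Origin at the centre of the skirt's lower edge, z up; the skirt's top is 159 mm above the shelf when locked. Locked, its x axis is along the bottle's x axis
- bar (a point): centre of the top of the cap's grip bar, 51 mm above the cap's origin (181 mm above the shelf when locked). The bar is 44 mm long (cap's x), 18 mm wide (cap's y) and stands 22 mm above the skirt's flat top
- mug: bystander: white ceramic mug of drywall screws, 82 mm in diameter, 95 mm high, origin under its centre
- hammer: bystander: steel hammer lying on its side, 260 mm long, 26 mm high, origin under the middle of its length, x axis along the handle to the head
- organizer: bystander: orange parts organizer with a clear lid, 110 x 240 x 49 mm, origin under its centre
- carabiner: bystander: black carabiner lying flat, 80 x 48 x 8 mm, origin under its centre
Mind the look-alikes: they are no part of the job. There is more than one size of the cap; the one meant has the size given above.

How it is judged:
By the outcome, as a careful person would: the job done as asked, in the order asked, and still so for the second after the job is handed in, while the arm keeps its last pose, push and grip.
It also fails if it takes over 72 s, if anything falls off the work surface, if the arm or the gripper's body presses on something with over 40 N, if the wrist force passes 120 N, or if a joint passes its speed limit or range.

## Working session

There is one attempt and no reset: what is moved stays moved. The work goes in short steps, Python scripts to look and compute and a tool call to move; the robot and the scene stay as the last step left them, time stands still between calls to the robot, and variables do not carry over. Pictures are saved under pics/ and viewed, about 8 in all and at most 12, crops included, and the job is handed in when it is done.

Besides the shell and the picture viewer there is one more tool, called after "Emit:" by a JSON object that holds its "fn" and its "kwargs", one argument or row to a line. arm_command: Moves the arm, as the interface text tells. Its arguments: {"type":"object","properties":{"moves":{"type":"array"},"claw":{"type":"number"}},"required":["moves"]}

```bash
ls; mkdir -p pics
cat > h.py <<'E'
import numpy as np, cv2
from cell import status, viewer, workorder, models
def w(cam,p):
    T=np.array(viewer.camera_params(cam)["T"]); return (T@np.r_[p,1])[:3]
def px(cam,P):
    c=viewer.camera_params(cam);T=np.linalg.inv(np.array(c["T"]));q=(T@np.r_[P,1])[:3]
    s=np.array([q[0],-q[1]])/-q[2]; s=s*(1+c["k1"]*(s@s)); K=np.array(c["K"]); return (K@np.r_[s,1])[:2]
def ray(cam,uv,z):
    c=viewer.camera_params(cam);T=np.array(c["T"]);K=np.array(c["K"])
    d=np.linalg.solve(K,np.r_[uv,1])[:2]; s=d.copy()
    for _ in range(30): s=d/(1+c["k1"]*(s@s))
    v=T[:3,:3]@np.array([s[0],-s[1],-1]); o=T[:3,3]; return o+v*(z-o[2])/v[2]
def save(cam,n):
    im=viewer.snapshot(cam); cv2.imwrite(f"pics/{n}.png",cv2.cvtColor(im,cv2.COLOR_RGB2BGR)); return im
E
python3 - <<'E'
from h import *
a=save("scene","a0");b=save("top","b0")
for cam in("scene","top"):
    c=viewer.camera_params(cam);print(cam,np.round(c["T"],3).tolist(),c["K"],c["k1"])
    for q in["canister","port","bottle","seat","cap","bar","mug","hammer","organizer","carabiner"]:
        for f in("find_in","tip_of"):
            try: r=getattr(models,f)(cam,q)
            except Exception as e: print(q,f,e);continue
            for d in r[:4]:
                P=w(cam,d["centre"]);print(q,f,round(d["confidence"],2),P.round(0),px(cam,P).round(0))
E
```

```text
pics
scene [[-0.437, -0.613, 0.658, 1258.27], [0.899, -0.301, 0.317, 265.432], [0.004, 0.73, 0.683, 833.072], [0.0, 0.0, 0.0, 1.0]] [[367.35307911   0.         254.36395554]
 [  0.         367.35307911 193.55363035]
 [  0.           0.           1.        ]] -0.08652661450532512
canister find_in 0.97 [614. 233.  50.] [348. 256.]
canister find_in 0.2 [ 605. -220.  164.] [200. 173.]
canister tip_of 0.76 [598. 231.  31.] [348. 256.]
bottle find_in 0.91 [ 621. -206.   38.] [205. 209.]
bottle tip_of 0.95 [ 587. -228.    0.] [206. 209.]
seat find_in 0.92 [ 624. -204.   36.] [206. 211.]
seat find_in 0.63 [615. 237.  45.] [349. 258.]
seat find_in 0.5 [ 763. -189.   21.] [185. 248.]
seat tip_of 0.69 [ 590. -230.  130.] [201. 178.]
seat tip_of 0.29 [599. 234.  32.] [349. 257.]
cap find_in 0.89 [628. -72.  41.] [244. 225.]
cap find_in 0.8 [ 602. -220.  163.] [201. 173.]
cap find_in 0.73 [ 582. -348.   21.] [175. 192.]
cap tip_of 0.68 [ 590. -231.  133.] [201. 177.]
cap tip_of 0.57 [609. -77.   2.] [245. 229.]
bar find_in 0.95 [ 606. -220.  164.] [200. 173.]
bar find_in 0.83 [626. -70.  38.] [24
[... 1844 characters left out ...]
3. 186.]
bar find_in 0.58 [ 592. -224.  159.] [333. 191.]
bar find_in 0.56 [ 578. -352.   23.] [378. 203.]
bar tip_of 0.9 [612. -82.  69.] [264. 185.]
bar tip_of 0.79 [ 575. -358.   36.] [382. 204.]
bar tip_of 0.75 [ 593. -231.  181.] [338. 190.]
mug find_in 0.86 [761.  12.  59.] [224. 121.]
mug tip_of 0.82 [762.   7.   1.] [227. 126.]
hammer find_in 0.85 [ 755. -211.   25.] [318. 128.]
hammer tip_of 0.61 [ 758. -241.    1.] [329. 129.]
hammer tip_of 0.18 [ 595. -230.  130.] [333. 191.]
organizer tip_of 0.65 [764. 254.  -2.] [127. 124.]
carabiner find_in 0.73 [412.  13.   8.] [223. 271.]
carabiner find_in 0.71 [ 594. -225.  157.] [333. 191.]
carabiner tip_of 0.81 [412.   7.  -1.] [225. 271.]
```

View pics/a0.png

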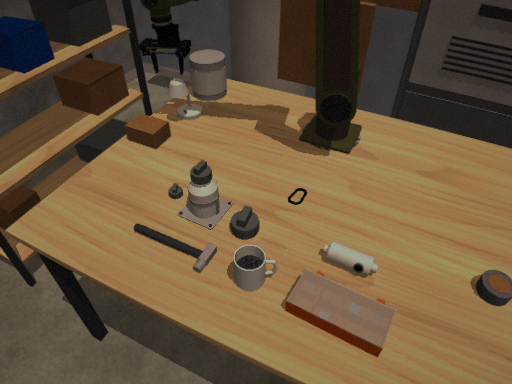

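View pics/b0.png

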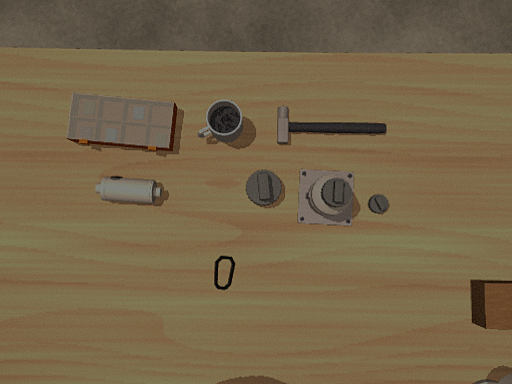

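The top view shows the canister at (128,190) with its dark port at (117,178). There are three candidates for the cap: a large loose one at (263,188), the one on the bottle at (334,190), and a small loose one at (378,204). By the description, and a seat height of 130 mm, it is the one on the bottle. I'll check this in a close crop.

Run:
```python
from h import *
a=cv2.imread("pics/a0.png");b=cv2.imread("pics/b0.png")
def crop(i,x,y,s): return cv2.resize(i[y:y+s*3//4,x:x+s],(400,300),interpolation=cv2.INTER_CUBIC)
f=lambda x:cv2.convertScaleAbs(x,alpha=1.5)
cv2.imwrite("pics/c0.png",f(np.vstack([np.hstack([crop(b,88,160,80),crop(b,290,157,90)]),np.hstack([crop(a,310,226,80),crop(a,165,150,80)])])))
for cam,q in(("top","canister"),("scene","canister"),("top","cap")):
    for d in models.trace(cam,q)[:3]:
        m=d["region"].astype(np.uint8);c=max(cv2.findContours(m,0,2)[0],key=len);print(cam,q,d["confidence"],cv2.minAreaRect(c),m.sum())
```

```text
top canister 0.81 ((128.66845703125, 189.2032928466797), (65.2762680053711, 24.48637580871582), 5.355824947357178) 1387
scene canister 0.92 ((350.4939270019531, 258.0154724121094), (56.24397659301758, 21.00838851928711), 21.447736740112305) 1010
top cap 0.97 ((335.5, 192.0), (28.0, 29.0), 90.0) 675
top cap 0.67 ((263.5, 186.5), (35.355342864990234, 35.355342864990234), 45.0) 1019
top cap 0.58 ((377.5, 203.0), (18.0, 21.0), 90.0) 328
```

View pics/c0.png

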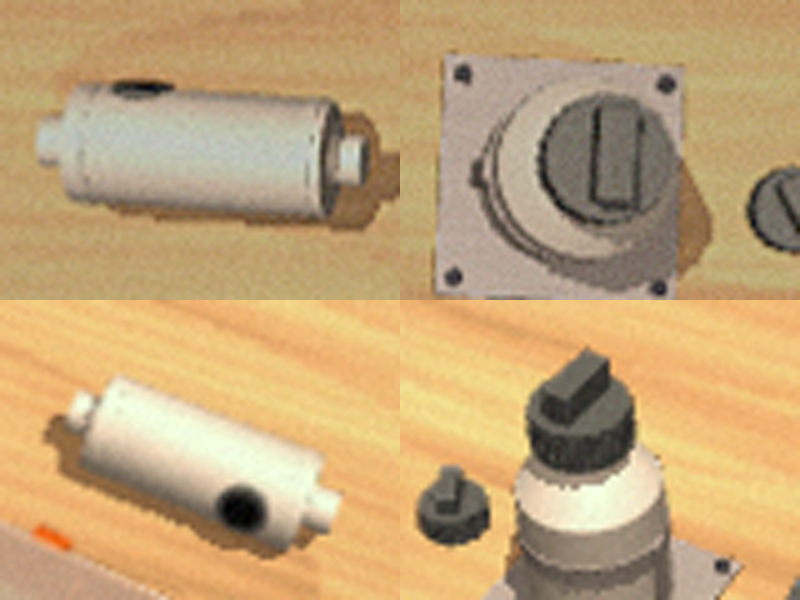

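The crop confirms the cap on the bottle (60 mm class, bar nearly along world x). The canister lies along about y, with its port on the far side near the left end.

Run:
```python
from h import *
s=status.read_state();print({k:np.round(s[k],2).tolist() for k in("time_s","joints","tcp_pos","tool_rot","force","grip_width")})
b=lambda x,y,ox,oy,sc:(ox+x*sc,oy+y*sc)
L=ray("top",b(38,140,88,160,.2),28);R=ray("top",b(368,162,88,160,.2),28);print("stub ends",L.round(1),R.round(1),np.linalg.norm(L-R),(L+R)/2,np.degrees(np.arctan2(*(L-R)[[1,0]])))
P=[ray("top",b(x-400,y,290,157,.225),4) for x,y in((462,73),(666,84),(659,288),(453,277))];print("plate screws",np.round(P,1).tolist(),np.mean(P,0))
d=P[0]-P[3];e=P[1]-P[2];f=P[0]-P[1];g=P[3]-P[2];[print(np.degrees(np.arctan2(v[1],v[0]))) for v in(d,e,f,g)]
Q=[ray("top",b(x-400,y,290,157,.225),181) for x,y in((598,105),(640,108),(637,207),(592,202))];print("bar",np.round(Q,1).tolist(),np.mean(Q,0))
```

```text
{'time_s': 2.25, 'joints': [-77.67, 7.1, 94.56, 0.0, 78.35, -4.73], 'tcp_pos': [190.7, -621.37, 214.6], 'tool_rot': [-179.99, -0.0, 17.06], 'force': [-0.27, 0.11, 0.37], 'grip_width': 95.11}
stub ends [604.3 313.1  28. ] [595.8 158.2  28. ] 155.12349318428724 [600.02439538 235.64243531  28.        ] 86.87296661955136
plate screws [[647.9, -179.6, 4.0], [643.2, -290.2, 4.0], [532.6, -286.0, 4.0], [537.1, -175.2, 4.0]] [ 590.19957966 -232.76988896    4.        ]
-2.2828870570995843
-2.1736120583954706
87.57075778289087
87.69553159759032
bar [[612.4, -223.6, 181.0], [611.3, -242.8, 181.0], [565.8, -241.3, 181.0], [567.8, -220.8, 181.0]] [ 589.32330198 -232.12551516  181.        ]
```

Emit:
{"fn": "arm_command", "kwargs": {
  "moves": [
    [[409, 855, -60, -20], [409, 855, -60, -20], [409, 855, -60, -20], [409, 855, -60, -20], [409, 855, -60, -20], [409, 855, -60, -20], [409, 855, -60, -20], [409, 855, -60, -20], [409, 855, -60, -20], [409, 855, -60, -20], [409, 855, -60, -20], [409, 855, -60, -20], [409, 855, -60, -20], [409, 855, -60, -20], [409, 855, -60, -20], [409, 855, -60, -20], [409, 855, -60, -20], [409, 855, -60, -20], [409, 855, -60, -20], [409, 855, -60, -20]]
  ],
  "claw": 40
}}

```text
time_s: 3.92
tcp_pos: [550.1, 131.1, 162.1]
tool_rot: [180.0, -0.0, -2.9]
force: [0.1, -0.5, 0.5]
grip_width: 39.9
```

Emit:
{"fn": "arm_command", "kwargs": {
  "moves": [
    [[25, 52, -20, 0], [50, 104, -45, 0], [50, 104, -75, 0], [50, 104, -92, 0], [50, 104, -96, 0], [50, 104, -96, 0], [50, 104, -96, 0]]
  ]
}}

```text
time_s: 4.5
tcp_pos: [599.7, 232.3, 66.7]
tool_rot: [180.0, -0.0, -3.0]
force: [0.3, -0.1, 0.6]
grip_width: 39.6
```

Emit:
{"fn": "arm_command", "kwargs": {
  "moves": [
    [[0, 1, -3, 0], [0, 1, -6, 0], [0, 1, -8, 0], [0, 1, -9, 0], [0, 1, -10, 0], [0, 1, -10, 0], [0, 1, -10, 0]]
  ]
}}

```text
time_s: 5.08
tcp_pos: [599.7, 233.7, 56.3]
tool_rot: [180.0, -0.0, -2.9]
force: [-0.4, -1.0, -0.1]
grip_width: 40.0
```

Emit:
{"fn": "arm_command", "kwargs": {
  "moves": [
    [[0, 0, -0.5, 0], [0, 0, -1, 0], [0, 0, -1, 0], [0, 0, -1, 0]]
  ]
}}

```text
time_s: 5.42
tcp_pos: [600.5, 233.7, 56.2]
tool_rot: [180.0, -0.1, -2.9]
force: [0.1, -2.3, 5.5]
grip_width: 39.9
```

Emit:
{"fn": "arm_command", "kwargs": {
  "moves": [
    [[-1, 0, 0, 0], [-4, 0, 0, 0], [-8, 0, 0, 0], [-13, 1, 0, 0], [-18, 1, 0, 0], [-23, 1, 0, 0], [-28, 2, 0, 0], [-33, 2, 0, 0], [-38, 2, 0, 0], [-43, 2, 0, 0], [-48, 3, 0, 0], [-53, 3, 0, 0], [-58, 3, 0, 0], [-62, 3, 0, 0], [-66, 4, 0, 0], [-68, 4, 0, 0], [-69, 4, 0, 0], [-69, 4, 0, 0], [-69, 4, 0, 0]]
  ]
}}

```text
time_s: 7.0
tcp_pos: [530.7, 237.9, 55.1]
tool_rot: [-180.0, -0.0, -2.9]
force: [0.9, 0.4, 0.8]
grip_width: 40.2
```

Run:
```python
from h import *
a=save("scene","a1");b=save("top","b1")
for cam in("scene","top"):
    for q,f in(("canister","tip_of"),("port","tip_of")):
        for d in getattr(models,f)(cam,q)[:2]: print(cam,q,round(d["confidence"],2),w(cam,d["centre"]).round(1))
a=cv2.imread("pics/a1.png");b=cv2.imread("pics/b1.png")
crop=lambda i,x,y,s:cv2.resize(i[y:y+s*3//4,x:x+s],(400,300),interpolation=cv2.INTER_CUBIC)
cv2.imwrite("pics/c1.png",cv2.convertScaleAbs(np.hstack([crop(b,78,165,100),crop(a,290,206,100)]),alpha=1.5))
```

```text
scene canister 0.9 [569.4 233.8  31. ]
scene port 0.72 [584.3 267.9  54.1]
top canister 0.87 [570.3 238.6  30.2]
top port 0.73 [586.8 266.1  52.8]
```

View pics/c1.png

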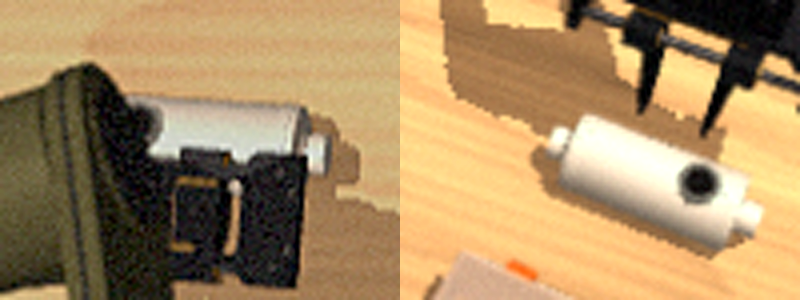

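The pad slid off the front: as the axis moves half as far as the tip, each stroke is limited by the pad width. The port is now about 30° off vertical. I'll clear the view, measure and do a second stroke.

Emit:
{"fn": "arm_command", "kwargs": {
  "moves": [
    [[0, 0, 25, 0], [0, -30, 50, 0], [0, -70, 60, 0], [0, -110, 60, 0], [0, -150, 60, 0], [0, -180, 60, 0], [0, -180, 60, 0]]
  ]
}}

```text
time_s: 7.88
tcp_pos: [530.6, 53.5, 115.3]
tool_rot: [179.9, -0.0, -3.2]
force: [0.9, 0.2, -0.7]
grip_width: 40.0
```

```bash
cat > look.py <<'E'
import sys
from h import *
n=sys.argv[1]
save("scene","a"+n);save("top","b"+n)
for cam in("scene","top"):
    for q in("canister","port"):
        for d in models.tip_of(cam,q)[:2]:
            P=w(cam,d["centre"]); print(cam,q,round(d["confidence"],2),P.round(1),px(cam,P).round(1))
a=cv2.imread(f"pics/a{n}.png");b=cv2.imread(f"pics/b{n}.png")
crop=lambda i,x,y,s:cv2.resize(i[y:y+s*3//4,x:x+s],(400,300),interpolation=cv2.INTER_CUBIC)
cv2.imwrite(f"pics/c{n}.png",cv2.convertScaleAbs(np.hstack([crop(b,88,175,80),crop(a,310,216,80)]),alpha=1.5))
print(status.read_state()["tcp_pos"],status.read_state()["time_s"])
E
python3 look.py 2
```

```text
scene port 0.96 [584.2 268.1  53.9] [364.1 252. ]
top canister 0.62 [574.1 235.1  31.6] [128.1 201.1]
top port 0.91 [581.9 266.5  54.7] [111.8 196.9]
top port 0.74 [571.7 237.3  33.3] [126.9 202.1]
[530.56867041  58.95920504 114.92982336] 8.1833
```

View pics/c2.png

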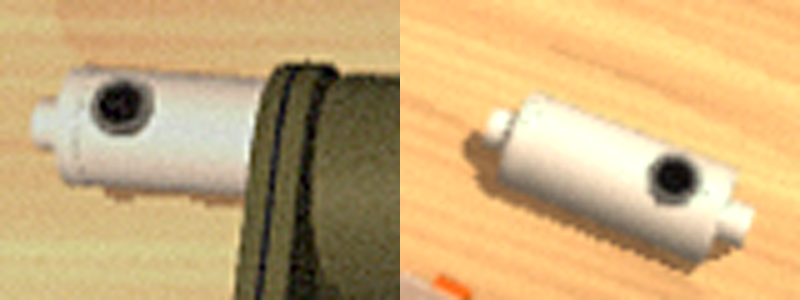

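```bash
cat > fit.py <<'E'
from h import *
from scipy.optimize import least_squares
# unknown: cx,cy,yaw,theta ; obs: list (cam, body kind, px)
def pts(p):
    cx,cy,yw,th=p; yw,th=np.radians([yw,th]); a=np.array([np.cos(yw),np.sin(yw),0]); n=np.array([a[1],-a[0],0]); c=np.array([cx,cy,28.])
    return {"port":c+30*a+28*(np.sin(th)*n+np.array([0,0,np.cos(th)])),"L":c+75*a,"R":c-75*a}
def fit(obs,p0=(575,235,87,20)):
    r=lambda p:np.r_[np.concatenate([px(c,pts(p)[k])-u for c,k,u in obs]),(p[2]-87)*.3]
    s=least_squares(r,p0); print(s.x.round(1),"res",s.fun.round(1)); return s.x
E
python3 - <<'E'
from fit import *
B=lambda x,y:np.array([88+x*.2,175+y*.2]);A=lambda x,y:np.array([310+(x-400)*.2,216+y*.2])
o=[("top","port",B(122,105)),("top","L",B(34,122)),("scene","port",A(675,178)),("scene","L",A(750,227)),("scene","R",A(485,125))]
fit(o);fit(o[:2])
E
```

```text
[572.8 238.6  87.1  19.7] res [-1.2  0.1  0.1  0.3 -0.8  0.1 -0.9  0.2  0.4  0.1  0. ]
[572.  237.6  86.2  21.8] res [-0.6 -0.1  0.6  0.1 -0.3]
```

Emit:
{"fn": "arm_command", "kwargs": {
  "moves": [
    [[0, 40, 0, 0], [16, 80, 0, 0], [32, 120, 0, 0], [47, 160, -10, 0], [47, 179, -30, 0], [47, 179, -45, 0], [47, 179, -53, 0], [47, 179, -56, 0], [47, 179, -58, 0], [47, 179, -59, 0], [47, 179, -59, 0], [47, 179, -59, 0]]
  ]
}}

```text
time_s: 9.18
tcp_pos: [578.3, 236.5, 57.2]
tool_rot: [-180.0, -0.1, -3.0]
force: [0.0, -0.2, 0.8]
grip_width: 40.1
```

Emit:
{"fn": "arm_command", "kwargs": {
  "moves": [
    [[0, 0, -0.7, 0], [0, 0, -1.4, 0], [0, 0, -1.8, 0], [0, 0, -1.8, 0], [0, 0, -1.8, 0]]
  ]
}}

```text
time_s: 9.6
tcp_pos: [579.0, 236.6, 56.2]
tool_rot: [-180.0, -0.2, -2.9]
force: [0.6, -2.6, 5.1]
grip_width: 40.0
```

Emit:
{"fn": "arm_command", "kwargs": {
  "moves": [
    [[-1, 0, 0, 0], [-2.5, 0, 0, 0], [-4.5, 0, 0, 0], [-7, 0.3, 0, 0], [-10, 0.5, 0, 0], [-13, 0.7, 0, 0], [-15.5, 0.8, 0, 0], [-17.5, 0.9, 0, 0], [-19, 1, 0, 0], [-19.6, 1, 0, 0], [-19.6, 1, 0, 0], [-19.6, 1, 0, 0], [-19.6, 1, 0, 0]]
  ]
}}

```text
time_s: 10.68
tcp_pos: [559.3, 237.7, 56.1]
tool_rot: [-180.0, -0.2, -2.9]
force: [0.2, -1.3, 6.7]
grip_width: 39.9
```

Emit:
{"fn": "arm_command", "kwargs": {
  "moves": [
    [[0, 0, 1, 0], [0, 0, 2, 0], [0, 0, 5, 0], [0, 0, 15, 0], [0, 0, 40, 0], [0, 0, 70, 0], [-20, -40, 80, 0], [-40, -80, 80, 0], [-40, -120, 80, 0], [-40, -160, 80, 0], [-40, -200, 80, 0], [-40, -240, 80, 0], [-40, -240, 80, 0]]
  ]
}}

```text
time_s: 11.77
tcp_pos: [518.0, -7.9, 135.2]
tool_rot: [179.9, -0.1, -3.3]
force: [-0.6, -0.4, 0.0]
grip_width: 40.0
```

```bash
python3 look.py 3
```

```text
scene canister 0.83 [563.  236.1  28.9] [352.8 248.1]
scene port 0.95 [563.9 269.3  53.3] [366.3 246.9]
top canister 0.85 [560.9 238.3  29.6] [126.8 206.8]
top canister 0.66 [411.2  10.3  -1. ] [223.8 271.3]
top port 0.77 [563.1 269.3  59.3] [109.7 205. ]
[517.97732359  -0.80854879 134.25591737] 12.0667
```

View pics/c3.png

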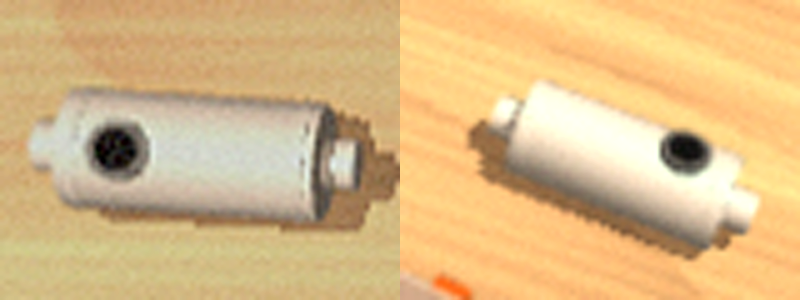

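Run:
```python
from fit import *
def dark(f,x0,x1,y0,y1):
    g=cv2.imread(f,0)[y0:y1,x0:x1].astype(float);wt=np.clip(100*g.max()/200-g,0,None);wt[g>60]=0
    ys,xs=np.mgrid[y0:y1,x0:x1];return np.array([(xs*wt).sum(),(ys*wt).sum()])/wt.sum()
t=dark("pics/b3.png",103,119,198,213);s=dark("pics/a3.png",360,373,240,251);print(t,s)
B=lambda x,y:np.array([88+x*.2,175+y*.2]);A=lambda x,y:np.array([310+(x-400)*.2,216+y*.2])
o=[("top","port",t),("top","L",B(32,143)),("top","R",B(357,163)),("scene","port",s),("scene","L",A(752,213)),("scene","R",A(495,112))]
fit(o);fit(o[:3]);fit(o[3:])
```

```text
[110.5795876  204.48138258] [366.58575408 245.66474333]
[563.  238.9  87.1  -1.5] res [-0.3  0.3  0.3  0.3 -0.7  0.3 -0.3  0.5 -0.5  0.3 -0.5  0.3  0. ]
[563.7 238.3  87.1  -1.5] res [-0.  -0.   0.5  0.  -0.5 -0.   0. ]
[561.1 239.5  87.1  -1.9] res [ 0.2  0.1 -0.1 -0.  -0.1 -0.   0. ]
```

Both cameras give about −1.5° from straight up, which is within the measurement noise. Next is the bottle.

Emit:
{"fn": "arm_command", "kwargs": {
  "moves": [
    [[0, 0, 30, 0], [0, -10, 60, 0], [10, -40, 80, 0], [20, -75, 80, 1], [32, -110, 80, 1], [44, -145, 80, 1], [56, -180, 80, 1], [68, -210, 80, 1], [72, -228, 80, 1], [72, -231, 80, 1], [72, -231, 80, 1], [72, -231, 80, 1], [72, -231, 80, 1]]
  ],
  "claw": 60
}}

```text
time_s: 13.15
tcp_pos: [589.8, -231.3, 214.2]
tool_rot: [-180.0, 0.0, -1.8]
force: [0.5, -0.3, 0.2]
grip_width: 60.0
```

Run:
```python
from h import *
s=status.read_state();print(s["tcp_pos"],s["tool_rot"],s["time_s"],s["grip_width"])
for d in models.tip_of("scene","bar")[:0]:pass
save("scene","a4")
for q in("seat","bar","cap"):
    for d in models.tip_of("scene",q)[:3]:print(q,round(d["confidence"],2),w("scene",d["centre"]).round(1))
```

```text
[ 589.84933779 -231.29498936  214.17080944] [-1.79966003e+02  1.80665153e-02 -1.82639944e+00] 13.15 59.991928752719794
seat 0.71 [ 591.2 -232.   131.9]
bar 0.92 [ 591.1 -230.4  184.8]
bar 0.71 [606.5 -80.2  67.3]
bar 0.67 [ 576.2 -353.6   38. ]
cap 0.82 [ 586.9 -228.1  135.1]
cap 0.78 [612.2 -81.1   1.3]
cap 0.74 [ 575.5 -353.7   -1.8]
```

Consistent with the bottle axis at about (590.3, −232). I'll descend to z≈163, then grip.

Emit:
{"fn": "arm_command", "kwargs": {
  "moves": [
    [[0, -0.5, -15, -0.4], [0.3, -0.7, -30, -0.4], [0.3, -0.7, -40, -0.4], [0.3, -0.7, -47, -0.4], [0.3, -0.7, -50, -0.4], [0.3, -0.7, -51, -0.4], [0.3, -0.7, -51, -0.4], [0.3, -0.7, -51, -0.4]]
  ]
}}

```text
time_s: 14.07
tcp_pos: [590.7, -234.1, 163.8]
tool_rot: [180.0, -0.1, -2.3]
force: [-0.6, 0.6, 1.0]
grip_width: 59.9
```

Emit:
{"fn": "arm_command", "kwargs": {
  "moves": [
    [[0, 0, 0, 0], [0, 0, 0, 0], [0, 0, 0, 0], [0, 0, 0, 0], [0, 0, 0, 0], [0, 0, 0, 0], [0, 0, 0, 0], [0, 0, 0, 0]]
  ],
  "claw": 8
}}

```text
time_s: 14.73
tcp_pos: [590.3, -233.1, 163.5]
tool_rot: [-179.9, 0.0, -2.3]
force: [-1.1, 2.0, 2.4]
grip_width: 17.8
```

Emit:
{"fn": "arm_command", "kwargs": {
  "moves": [
    [[0, 0, -1, 0], [0, 0, -2.5, 0], [0, 0, -4, 0], [0, 0, -5.5, 0], [0, 0, -6.5, 0], [0, 0, -7, 0], [0, 0, -7, 0], [0, 0, -7, 0]]
  ]
}}

```text
time_s: 15.4
tcp_pos: [590.5, -233.2, 158.9]
tool_rot: [-179.9, -0.0, -2.3]
force: [-4.4, 4.9, 11.2]
grip_width: 18.0
```

Emit:
{"fn": "arm_command", "kwargs": {
  "moves": [
    [[-0.4, 0.4, -1, 0], [-0.7, 0.8, -1.3, 0], [-0.7, 0.8, -1.3, 2], [-0.7, 0.8, -1.3, 6], [-0.7, 0.8, -1.3, 10], [-0.7, 0.8, -1.3, 15], [-0.7, 0.8, -1.3, 20], [-0.7, 0.8, -1.3, 25], [-0.7, 0.8, -1.3, 30], [-0.7, 0.8, -1.3, 30], [-0.7, 0.8, -1.3, 30]]
  ]
}}

```text
time_s: 16.32
tcp_pos: [591.2, -232.7, 157.9]
tool_rot: [179.9, -0.2, 27.7]
force: [-0.4, 3.9, 9.6]
grip_width: 17.8
```

Emit:
{"fn": "arm_command", "kwargs": {
  "moves": [
    [[0, 0.3, 0, 3], [0, 0.5, 0, 8], [0, 0.5, 0, 13], [0, 0.5, 0, 18], [0, 0.5, 0, 23], [0, 0.5, 0, 28], [0, 0.5, 0, 33], [0, 0.5, 0, 38], [0, 0.5, 0, 41], [0, 0.5, 0, 44], [0, 0.5, 0, 44], [0, 0.5, 0, 44], [0, 0.5, 0, 44]]
  ]
}}

```text
time_s: 17.4
tcp_pos: [591.4, -232.1, 157.9]
tool_rot: [179.8, -0.1, 71.7]
force: [0.6, 4.5, 9.4]
grip_width: 17.8
```

Run:
```python
from h import *
s=status.read_state();print({k:np.round(s[k],2).tolist() for k in("time_s","joints","tcp_pos","tool_rot","force","ft_torque","grip_width")})
save("scene","a5");b=cv2.imread("pics/a5.png")
cv2.imwrite("pics/c5.png",cv2.convertScaleAbs(cv2.resize(b[140:200,160:240],(640,480),interpolation=cv2.INTER_CUBIC),alpha=1.6))
```

```text
{'time_s': 17.4, 'joints': [-26.32, 7.44, 99.75, 0.13, 72.58, -8.04], 'tcp_pos': [591.36, -232.06, 157.93], 'tool_rot': [179.75, -0.09, 71.68], 'force': [0.65, 4.5, 9.44], 'ft_torque': [0.93, -0.06, 0.04], 'grip_width': 17.79}
```

View pics/c5.png

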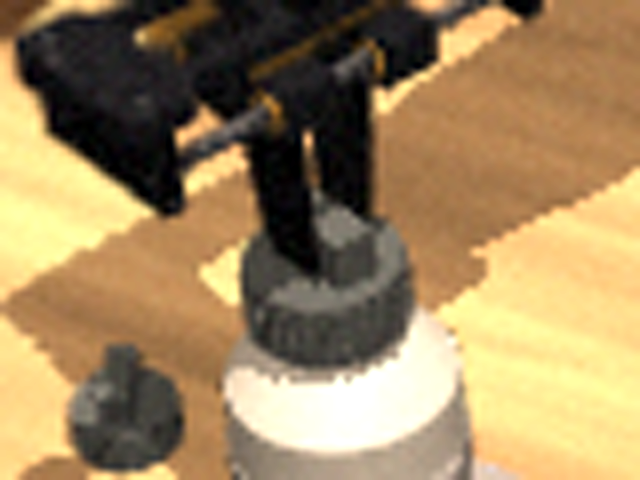

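The picture shows the bar still squarely between the pads at (320,250) after a 74° twist. Lifting straight up next.

Emit:
{"fn": "arm_command", "kwargs": {
  "moves": [
    [[0, 0, 3, 0], [0, 0, 6, 0], [0, 0, 9, 0], [0, 0, 13, 0], [0, 0, 18, 0], [0, 0, 25, 0], [0, 0, 33, 0], [0, 0, 43, 0], [0, 0, 53, 0], [0, 0, 63, 0], [0, 0, 72, 0], [0, 0, 80, 0], [0, 0, 85, 0], [0, 0, 88, 0], [0, 0, 88, 0], [0, 0, 88, 0], [0, 0, 88, 0], [0, 0, 88, 0]]
  ]
}}

```text
time_s: 18.95
tcp_pos: [589.2, -232.4, 242.0]
tool_rot: [-179.9, -0.0, 71.7]
force: [-0.7, -0.2, -0.1]
grip_width: 17.9
```

Run:
```python
from h import *
s=status.read_state();print({k:np.round(s[k],2).tolist() for k in("time_s","tcp_pos","tool_rot","force","grip_width","dq")})
save("scene","a6");save("top","b6")
for q in("cap","bar","seat","port","canister","mug","hammer","organizer","carabiner"):
  for c in("scene","top"):
    for d in models.tip_of(c,q)[:3]:print(c,q,round(d["confidence"],2),w(c,d["centre"]).round(1))
```

```text
{'time_s': 18.95, 'tcp_pos': [589.25, -232.37, 242.0], 'tool_rot': [-179.92, -0.01, 71.66], 'force': [-0.72, -0.23, -0.13], 'grip_width': 17.86, 'dq': [-0.1, -0.01, -0.22, -0.05, -0.11, 0.05]}
scene cap 0.71 [ 588.7 -233.1  211.5]
scene cap 0.69 [ 573.2 -353.1   -3.8]
scene cap 0.6 [609.6 -80.5  -3.4]
top cap 0.69 [605.3 -81.9  -2.7]
top cap 0.58 [562.2 270.   55.3]
top cap 0.56 [762.3   8.    1.4]
scene bar 0.71 [ 575.8 -354.3   39.3]
scene bar 0.66 [607.7 -82.3  71. ]
scene bar 0.58 [ 591.  -233.2  262.6]
top bar 0.57 [611.9 -82.2  69.4]
top bar 0.36 [ 579.  -357.4   37.8]
scene seat 0.85 [ 591.6 -228.2  128.5]
scene port 0.73 [563.8 271.3  57.9]
scene port 0.25 [ 757.8 -240.8   -4.5]
top port 0.96 [565.6 266.1  56.8]
scene canister 0.78 [559.2 235.3  31.5]
top canister 0.69 [564.3 237.   28.6]
scene mug 0.78 [763.6  10.3  -2.3]
scene mug 0.32 [565.7 270.   54.9]
top mug 0.65 [765.3   9.    2.1]
scene hammer 0.87 [ 756.2 -242.8   -0.9]
top hammer 0.76 [ 7.584e+02 -2.414e+02 -2.000e-01]
scene organizer 0.69 [762.6 260.3   2.2]
top organizer 0.69 [763.5 254.2  -1.5]
scene carabiner 0.57 [407.2  11.   -1.4]
top carabiner 0.49 [409.4   9.2   1.2]
```

View pics/a6.png

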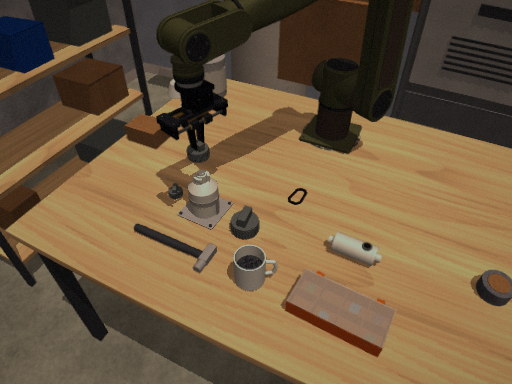

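The cap hangs upright in the gripper at (198,153) above the open neck at (203,178). The port faces up at (367,246) and nothing else has moved. I'll let it settle, then hand in.

Emit:
{"fn": "arm_command", "kwargs": {
  "moves": [
    [[0, 0, 1, 0], [0, 0, 1, 0], [0, 0, 1, 0], [0, 0, 1, 0], [0, 0, 1, 0], [0, 0, 1, 0]]
  ]
}}

```text
time_s: 20.45
tcp_pos: [589.6, -232.5, 243.9]
tool_rot: [180.0, 0.0, 71.7]
force: [-0.5, 0.5, 0.3]
grip_width: 18.0
```

```bash
python3 -c "
from h import *
print(workorder.job_done()); print(status.read_state()['tcp_pos'])"
```

```text
the job is handed in; nothing more can be done
None
the job is handed in; nothing more can be done
```

I rolled the canister, opened the bottle and handed the job in at about 20 s with the cap still in the gripper. No verdict is reported.

- **Canister:** I rolled it toward the robot in two strokes. The pad slid off partway through the first, with the port still about 20° short, so I did a second. After that the port measured about 1.5° to 2° past straight up. The two cameras agree, and the error is within one pixel (about 5°).
- **Cap:** I gripped the bar, pushed the cap down about 5.5 mm and turned it 74° counter-clockwise, then lifted it straight up. At hand-in the tool was 80.4 mm above the height where it gripped the cap, and upright. The fingers were 18.0 mm apart, matching the bar. The network put the cap about 81 mm above its seat.
- **Other things on the shelf:** the mug, hammer, organizer, carabiner and both look-alike caps were still in place, within measurement noise. In that last check the top camera did not find the lifted cap, probably because the arm hid it, so only the scene camera confirms it.

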